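# Load a vial rack behind the drop catch of its dock

## Task

Pick the vial rack up by its upright grip, set it down flat in the wide open end of the aluminium dock, and slide it in along the channel so that the rack's own edge lifts the hinged steel catch; keep going against the sprung buffer until the catch has dropped fully down behind the rack, then let go and leave it held there. Go gently: never press the rack against the rails, catch or buffer with more than about 25 N, and so do not ram the buffer to its hard end. Keep the gripper and arm off the dock and its catch, and leave everything else on the bench where it is.

Things in the scene. Friction and masses are not known exactly. Their poses are not given: they have to be found in the camera images.
- rack_mid (a point): Centre of the loose vial rack, half-way up its 85 mm (42.5 mm above its underside). x: its sliding direction, y across, z up. Same front and back: either end may go in first. An upright grey grip plate in its middle, 12 mm thick along x, 40 mm wide along y, rises to 42.5 mm above this point, clear of vials from this height up; good grip height 23.5 mm above this point.
- rack: The same rack, 0.28 to 0.56 kg; origin under its centre, axes as above. White plastic base plate 90 mm (x) x 80 mm (y) x 10 mm thick; on it a narrower block (84 x 50 mm) with twelve small vials up to 42 mm high, and the grip plate.
- dock: Fixed aluminium dock, floor plate 275 x 140 mm. Origin at bench level on the channel's centre line; +x points inwards (the way the rack is pushed), y across, z up. Slippery floor, top z = 6 mm, x = -130 to +145 mm. Side rails 14 mm high: open lead-in x = -130 to -68 mm, 90 mm wide inside; narrowing to 83 mm at x = -40 mm. Farther in, lips hang over the rack's base plate. Nothing over 45 mm high.
- channel: The two side rails with lips (which clear the seated rack's base plate by 4 mm, from x = +16 mm left and -20 mm right to +100 mm), screwed on the dock and carrying the grey block, catch and buffer; same origin and axes as the dock.
- dock_start (a point): Point on the dock's floor, at x = -83 mm of the dock: set the rack's underside centre here (rack's centre 42.5 mm above it) and it stands in the open lead-in, its front edge just clear of the catch. Axes as the dock's.
- dock_home (a point): Point on the dock's floor at x = +45 mm of the dock: nominal place of the rack's underside centre when held. A grey block carrying catch pivot and buffer together is clamped up to 14 mm nearer or farther along x, differing each time and NOT measured (cameras can see it; else feel for it): the true home shifts with it. Catch ramp starts 65 mm, catch holding face lies 45 mm before the true home.
- dock_buffer (a point): Nominal centre of the sprung buffer's free face, at x = +87 mm of the dock, shifted with the block like home. It stands 3 mm nearer the catch than the rack is long: press it in 3 mm (about 6 N) before the catch can drop; 1.1 N/mm, 2.7 N preload, hard end after 4.5 mm (8 N). Aim for 7 to 10 N; sliding adds up to 2 N. Let go, it pushes the rack back onto the catch.
- catch (a joint): Angle of the 150 g steel gravity catch on the dock's left (+y) side, pivoted 60 mm farther in than its holding face; its sloped nose reaches 11 mm over the rack's base plate. 0 = fully down (nose 3 mm above the floor, in the rack's way); grows as it lifts; 0.10 to 0.16 rad while riding on the base plate; falls back to 0 once the rack's rear edge has passed.
- amber_bottle: Bystander, to be left alone: amber glass bottle with blue cap, 90 mm across, 200 mm tall; origin under its centre
- filter_box: Bystander, to be left alone: blue carton 120 x 120 x 70 mm; origin under its centre
- beaker: Bystander, to be left alone: small glass beaker, 56 mm across the rim, 65 mm tall; origin under its centre
- pill_jar: Bystander, to be left alone: small amber jar, 36 mm across, 50 mm tall; origin under its centre
- vial_carton: Bystander, to be left alone: open cardboard carton with dividers, 80 x 110 x 45 mm; origin under its centre
- scoop: Bystander, to be left alone: steel spoon lying flat, 190 mm long
Things that resemble listed ones, but are neither listed nor needed, are in the scene too. What is shaped like the rack but purple or yellow is not meant.

How it is judged:
On the way:
1. The rack, flat in the channel, has lifted the catch with its own edge and the catch rides on its base plate (value of joint catch between 0.08 and 0.3 rad and x of rack_mid in the frame of dock between -0.075 and 0.06 m and y of rack_mid in the frame of dock between -0.006 and 0.006 m and z of rack_mid in the frame of dock between 0.0445 and 0.0525 m), for 0.2 s.
At the end, for the whole second after the job is handed in: The catch is fully down (under 0.05 rad) behind the rack, which is flat on the dock's floor (centre 48.5 mm +-4 mm above the bench, tilt under 0.06 rad), in the channel (within 6 mm of the centre line and 0.08 rad of its direction), its centre 27 to 68 mm inside the dock's origin (value of joint catch below 0.05 rad and x of rack_mid in the frame of dock between 0.027 and 0.068 m and y of rack_mid in the frame of dock between -0.006 and 0.006 m and z of rack_mid in the frame of dock between 0.0445 and 0.0525 m and angle between rack_mid's own z axis and vertical below 0.06 rad and angle between the x axis of dock and the x axis of rack_mid, either way round below 0.08 rad); the robot touches nothing.
It fails at once if the rack is pressed against the rails, catch or buffer with more than 25 N (contact force between rack and channel above 25 N).
It fails at once if the gripper or the arm touches the dock or its catch (over 1 N) (contact force between any of the fingers, the arm and dock above 1 N or contact force between any of the fingers, the arm and channel above 1 N).
It fails at once if another thing on the bench is shifted by more than 20 mm (distance of any of amber_bottle, filter_box, beaker, pill_jar, vial_carton, scoop from where it was at the start of the episode above 0.02 m).
It also fails if it takes over 48 s, if anything falls off the work surface, if the arm or the gripper's body presses on something with over 40 N, if the wrist force passes 120 N, or if a joint passes its speed limit or range.

## Robot

A 7-joint arm with a two-finger parallel gripper is mounted at the origin on the work surface. World frame = base frame: x ahead of the robot, y to its left, z up, the work surface at z = 0. Lengths are in m, angles in rad, forces in N, time in s.
With the tool pointing down it reaches from about 0.4 to 0.875 m from the base axis. Payload 19.3 kg.
Tool frame: the origin (TCP) lies on the centre line of the jaws, within the pads' length; the fingertips stand 14 mm ahead of it and the grasp point (between the pads) lies 5 mm behind it; x points along the fingers, z is the direction in which the jaws open and shut, and the axes are right-handed (so a half turn about x gives the same grasp; the last joint's range is limited). The gripper opens to 85 mm and grips with 20 to 120 N. Pads are 22 mm wide; open, the fingers measure 114 mm over their backs; the gripper's body (76 mm by 85 mm) begins 54 mm behind the grasp point. The pads swing forward as they close: fully open they stand 13 mm farther back than shut.
Start: joints at [1.142, 0.521, -0.036, 1.599, 0.021, 1.021, -0.113], TCP at [0.219, -0.585, 0.245] pointing down, gripper open.
Joint ranges: [-2.91, 2.91], [-0.3, 2.13], [-1.5, 1.42], [0.17, 2.43], [-1.26, 4.41], [0.16, 1.93], [-2.52, 2.52]. Speed limits (rad/s): [1.89, 1.89, 2.39, 2.39, 3.01, 3.01, 3.01].

## Interface

Orientations are given as a unit quaternion [x, y, z, w].
In Python, from rig import state, capture, camera_params, close_job gives the robot as it stands. The module is installed in compiled form; this text tells all that it offers.
- The arm moves only by the shell command python3 -m jog 'ROWS' [FORCE]. ROWS is JSON, a list of rows, each a list of 5 numbers: the shift along the tool's x, y, z in cm, then the turn about the tool's x in degrees, then the finger opening in cm, from 0 to 8.54. A call has 1 to 10 rows; each row is the pose to reach, as a shift and turn from the pose commanded when the call began, along the tool's axes at that moment; what a row does not reach only later rows make up. A row lasts 1/12 s, in which the tool goes at most 41.7 mm and 7.16 degrees, less where a joint would pass 70% of its speed; a pose out of reach is approached as far as the arm can. A call with a gripper value outside its range is refused whole. The fingers move at their own pace and stop on an object; FORCE is the grip in N (left out, the last holds). Time passes only in rows, so rows that repeat a pose let the fingers close. It gives the time, the measured TCP pose, the force and the opening at its end, in the units of the state.
- state(): the state, without advancing time (a new reading comes with each control period).
- capture(name): name is "side" or "top"; returns (picture, depth): 400x640x3 uint8, red, green, blue; 400x640 float32, m along the optical axis (not along the pixel's ray), 0 where there is no reading.
- camera_params(name): a dict with "intrinsics" (3x3 intrinsics, pixels), "D" ([k1, k2, p1, p2, k3] as OpenCV has them; the pictures are not rectified), "xyz" and "attitude" of the camera in the world. Camera axes: x right, y down, z forward; pixel columns grow to the right and rows downward; lengths in m; the calibration is good to about 2 mm. A picture is of the moment at which its call begins. camera_params takes no time and is no camera call.
- close_job(): hands the job in, once; it reports no verdict.
The state is a dict: "t": time; "qpos": joint angles; "joint_velocities": joint speeds; "effort": joint torques, N m; "eef_pos": TCP position; "eef_rot": TCP orientation; "ft_force": force on the tool from outside, world axes, zero at the start; "ft_torque": the same for the moment, N m; "grip_width": finger opening in m.
Only numpy, scipy, OpenCV 4.12 (cv2) and the standard library are available. Lean on these libraries where they do the work, as an engineer would, in place of code of your own. Each camera call takes 0.05 s, during which the arm holds its last target.

## Working session

There is one attempt and no reset: what is moved stays moved. The work goes in short steps, Python scripts to look and compute and a shell command to move; the robot and the scene stay as the last step left them, time stands still between calls to the robot, and variables do not carry over. Pictures are saved under pics/ and viewed, and the job is handed in when it is done.

```bash
mkdir -p pics
cat > h.py <<'E'
import numpy as np, cv2
from rig import state, capture, camera_params
from scipy.spatial.transform import Rotation as R
def snap(n,tag):
    im,d=capture(n); cv2.imwrite(f'pics/{tag}.png',im[:,:,::-1]); np.save(f'pics/{tag}.npy',d); return im,d
def cam(n):
    p=camera_params(n); return np.array(p['intrinsics'],float),np.array(p['D'],float),np.array(p['xyz'],float),p['attitude']
def rot(a):
    a=np.array(a,float); return R.from_quat(a).as_matrix() if a.size==4 else (a if a.shape==(3,3) else None)
def ray(n,u,v):
    K,D,t,a=cam(n); x=cv2.undistortPoints(np.array([[[u,v]]],float),K,D)[0,0]
    return t,rot(a)@np.array([x[0],x[1],1.])
def atz(n,u,v,z):
    t,r=ray(n,u,v); return t+r*(z-t[2])/r[2]
def atd(n,u,v,d):
    t,r=ray(n,u,v); return t+r*d
def proj(n,P):
    K,D,t,a=cam(n); M=rot(a).T; rv=cv2.Rodrigues(M)[0]
    return cv2.projectPoints(np.array(P,float).reshape(-1,1,3),rv,-M@t,K,D)[0][:,0]
def crop(tag,u0,v0,w,h,s,out):
    im=cv2.imread(f'pics/{tag}.png')[v0:v0+h,u0:u0+w]
    cv2.imwrite(f'pics/{out}.png',cv2.resize(im,None,fx=s,fy=s,interpolation=cv2.INTER_CUBIC))
E
python3 - <<'E'
from h import *
for n in('side','top'): print(n,camera_params(n)); snap(n,n+'0')
print(state())
E
```

```text
side {'intrinsics': array([[432.1177379 ,   0.        , 315.98235307],
       [  0.        , 432.1177379 , 199.32634   ],
       [  0.        ,   0.        ,   1.        ]]), 'D': array([-0.11280103,  0.        ,  0.        ,  0.        ,  0.        ]), 'xyz': array([-0.19413446,  0.67777553,  0.83343153]), 'attitude': array([-0.36732406,  0.81737586, -0.40875812,  0.17287724])}
top {'intrinsics': array([[458.63070121,   0.        , 327.63800463],
       [  0.        , 458.63070121, 195.5256475 ],
       [  0.        ,   0.        ,   1.        ]]), 'D': array([-0.07776961,  0.        ,  0.        ,  0.        ,  0.        ]), 'xyz': array([ 0.49028246, -0.0360763 ,  1.21268243]), 'attitude': array([-0.70083746,  0.71236905, -0.01942404,  0.03130326])}
{'t': 0.1, 'qpos': array([ 1.14182883,  0.52195892, -0.03632682,  1.59989881,  0.02121145,
        1.02109219, -0.11278028]), 'joint_velocities': array([ 2.92119749e-04, -1.81811080e-04,  1.26791098e-03, -6.18453484e-04,
       -1.40041711e-04,  7.42733421e-05,  7.74509753e-04]), 'effort': array([ 4.38021889e-03, -9.28480911e+01,  1.98451862e+00, -3.70527148e+01,
        1.80911383e-02,  5.45680930e-03, -5.49757624e-05]), 'eef_pos': array([ 0.21932742, -0.58497508,  0.24479916]), 'eef_rot': array([ 0.4029344 ,  0.58148805, -0.40258839,  0.58089423]), 'ft_force': array([-0.27682636, -0.85530764, -0.42913323]), 'ft_torque': array([-0.02916646, -0.03896163, -0.02986396]), 'grip_width': 0.08568835121610915}
```

View pics/top0.png

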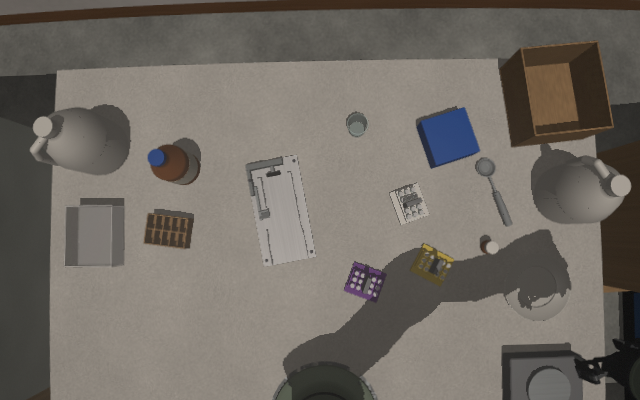

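View pics/side0.png

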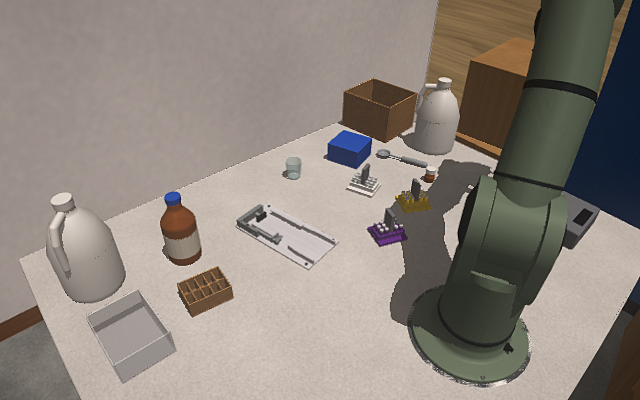

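The white rack is at top (409,203). The dock is at (282,210), with its block end at the top (265,165) and its open end at the bottom. The arm is at the lower right. I'll enlarge both.

Run:
```python
from h import *
crop('top0',235,145,90,130,5,'dz'); crop('top0',380,175,60,55,10,'rz'); crop('side0',225,150,170,125,4.5,'sz')
```

```text
(no output)
```

View pics/dz.png

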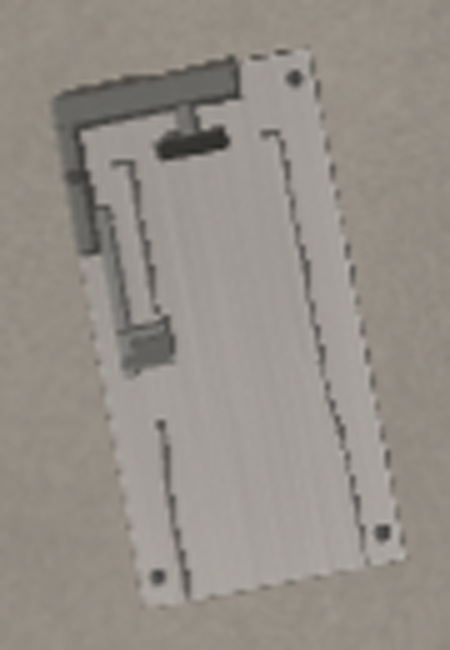

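View pics/rz.png

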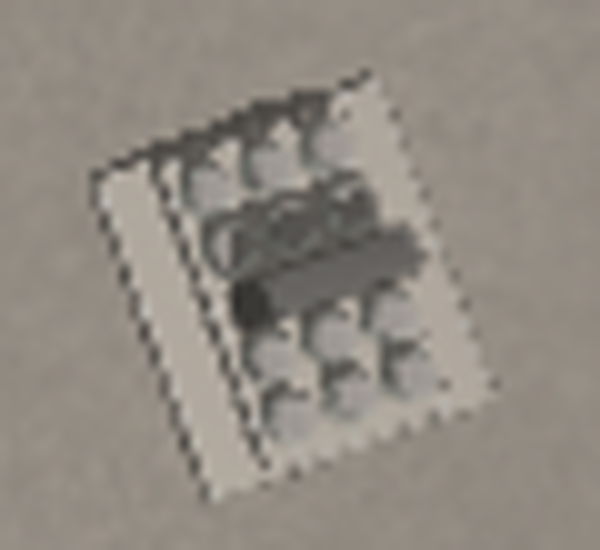

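View pics/sz.png

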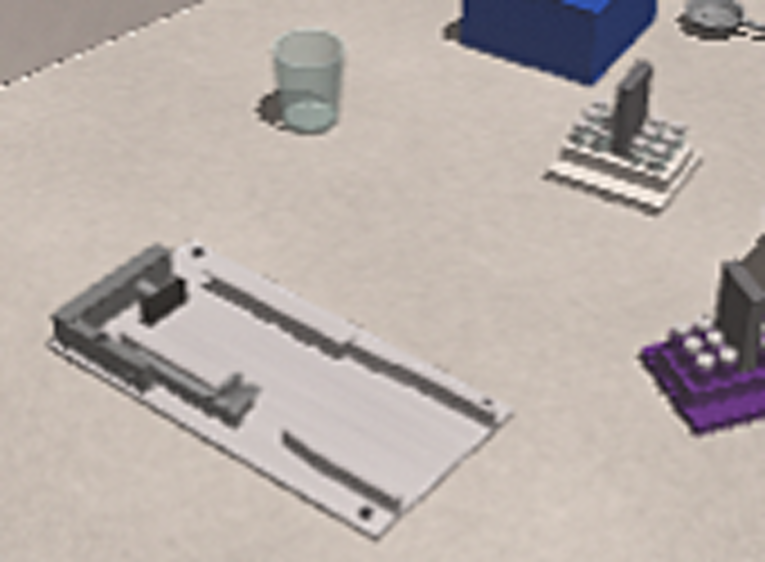

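Top crop: dock plate corners are TR (312,48), BR (405,560) and BL (145,607). The catch nose is at (150,345) and the buffer face at (195,150). Rack crop: base corners are (95,172), (375,72), (495,395) and (210,500). The grip top spans (250,295) to (410,250). Next is a joint fit over both cameras, with a depth check.

Run:
```python
from h import *
from scipy.optimize import least_squares
def T(x,y,s,u0,v0): return ((x+.5)/s-.5+u0,(y+.5)/s-.5+v0)
t=lambda x,y:T(x,y,5,235,145); s=lambda x,y:T(x,y,4.5,225,150); r=lambda x,y:T(x,y,10,380,175)
d=np.load('pics/top0.npy')
for nm,p in dict(floor=(230,300),floor2=(270,530),railR=(310,200),railR2=(375,480),railL=(150,530),lipL=(130,250),block=(150,90),nose=(150,345),bench=(420,300)).items():
    u,v=map(round,t(*p)); print(nm,atd('top',u,v,d[v,u]))
def fit(obs,x0,lab):
    def f(q,per=None):
        c,sn=np.cos(q[2]),np.sin(q[2]); e=[]
        for n,uv,P in obs:
            W=[q[0]+c*P[0]-sn*P[1],q[1]+sn*P[0]+c*P[1],P[2]]
            e.append(proj(n,W)[0]-np.array(uv))
        return np.array(e).ravel()
    for sel in('top','side',None):
        o=[k for k in obs if sel in(None,k[0])]
        g=lambda q: np.array([proj(n,[q[0]+np.cos(q[2])*P[0]-np.sin(q[2])*P[1],q[1]+np.sin(q[2])*P[0]+np.cos(q[2])*P[1],P[2]])[0]-np.array(uv) for n,uv,P in o]).ravel()
        q=least_squares(g,x0).x; print(lab,sel,q.round(4),g(q).round(1))
    return q
z=.006
D=[('top',t(312,48),(.145,-.07,z)),('top',t(405,560),(-.13,-.07,z)),('top',t(145,607),(-.13,.07,z)),
('side',s(513,412),(-.13,-.07,z)),('side',s(378,538),(-.13,.07,z)),('side',s(48,345),(.145,.07,z)),('side',s(190,240),(.145,-.07,z))]
q=fit(D,[.5,.1,.15],'dock')
h=.01
Rk=[('top',r(95,172),(.045,.04,h)),('top',r(375,72),(.045,-.04,h)),('top',r(495,395),(-.045,-.04,h)),('top',r(210,500),(-.045,.04,h)),
('side',s(545,173),(.045,.04,h)),('side',s(657,208),(-.045,.04,h)),('side',s(702,160),(-.045,-.04,h))]
fit(Rk,[.5,-.2,.3],'rack')
```

```text
floor [0.5541471  0.10700522 0.00682786]
floor2 [0.43311915 0.08693887 0.00851875]
railR [0.60630916 0.06402495 0.00786487]
railR2 [0.45842682 0.03156808 0.00802714]
railL [0.43386131 0.15029027 0.00715246]
lipL [0.58013379 0.15696642 0.02506764]
block [0.66335444 0.14531653 0.02984601]
nose [0.53071086 0.14804296 0.01693996]
bench [ 0.55291144  0.00693735 -0.00110089]
dock top [0.5342 0.1079 0.1685] [ 0.  -0.   0.2 -0.1 -0.2  0.1]
dock side [0.5313 0.1105 0.1802] [ 0.7 -0.4 -0.2  0.2 -0.7 -0.2  0.3  0.2]
dock None [0.5331 0.109  0.1754] [-0.8  0.3  0.1  0.  -0.3  0.7  0.6 -0.7 -0.5 -0.4 -0.5 -0.9  0.5 -0.3]
rack top [ 0.5537 -0.2296  0.3242] [-0.3  0.2  0.2  0.1  0.1 -0.  -0.  -0.3]
rack side [ 0.5492 -0.2237  0.296 ] [-0.1 -0.2 -0.1  0.9  0.2 -0.7]
rack None [ 0.5531 -0.2287  0.3161] [-0.5  0.3  0.   0.4 -0.4  0.4 -0.6 -0.1  0.2 -1.1  0.4 -0.4  0.2 -2. ]
```

```bash
cat >> h.py <<'E'
def plan(tx,ty,tz,yaw,s=None):
    """tool pointing down, jaw axis (tool z) along yaw (mod pi)"""
    s=s or state(); p=np.array(s['eef_pos']); M=R.from_quat(s['eef_rot']).as_matrix()
    d=M.T@(np.array([tx,ty,tz])-p)*100
    cur=np.arctan2(M[1,2],M[0,2]); e=(yaw-cur+np.pi/2)%np.pi-np.pi/2
    print('tool x',M[:,0].round(3),'yaw',cur.round(4),'shift cm',d.round(2),'turn deg about toolx',round(float(np.degrees(-e)),2))
E
python3 - <<'E'
from h import *
def T(x,y,s,u0,v0): return ((x+.5)/s-.5+u0,(y+.5)/s-.5+v0)
t=lambda x,y:T(x,y,5,235,145); r=lambda x,y:T(x,y,10,380,175)
q=[.5342,.1079,.1685]
def dk(P): c,s=np.cos(q[2]),np.sin(q[2]); a,b=P[0]-q[0],P[1]-q[1]; return [round(float(x)*1000,1) for x in(c*a+s*b,-s*a+c*b,P[2])]
for nm,p,z in[('nose rear edge L',(128,374),.016),('nose rear R',(175,360),.016),('nose R front',(172,318),.02),('buf faceL',(160,158),.03),('buf faceR',(228,148),.03),('block rear L end',(90,254),.03),('block inner',(230,100),.03),('railR end',(275,132),.02),('leadL end',(160,424),.02),('chan L',(187,600),.02),('chan R',(366,566),.02)]:
    print(nm,dk(atz('top',*t(*p),z)))
a,b=atz('top',*r(255,298),.085),atz('top',*r(408,247),.085); print('grip',a,b,(a+b)/2, np.arctan2(a[1]-b[1],a[0]-b[0])-np.pi/2)
plan(.5537,-.2296,.16,.324)
E
```

```text
nose rear edge L [-8.3, 55.2, 16.0]
nose rear R [-5.6, 29.6, 16.0]
nose R front [16.1, 26.7, 20.0]
buf faceL [98.7, 17.1, 30.0]
buf faceR [97.2, -18.8, 30.0]
block rear L end [56.0, 61.7, 30.0]
block inner [121.8, -24.2, 30.0]
railR end [102.3, -43.6, 20.0]
leadL end [-37.2, 42.6, 20.0]
chan L [-129.4, 44.8, 20.0]
chan R [-128.9, -49.8, 20.0]
grip [ 0.54650674 -0.20788017  0.085     ] [ 0.55843245 -0.24598775  0.085     ] [ 0.55246959 -0.22693396  0.085     ] 0.3032935641125709
tool x [-0.     0.001 -1.   ] yaw -1.212 shift cm [  8.5   43.79 -21.53] turn deg about toolx -88.01
```

```bash
python3 -m jog '[[0,4,-2,-7,5],[0,8,-4,-14,5],[0,12,-6,-21,5],[0,16,-8,-28,5],[0,20,-10,-35,5],[0,24,-12,-42,5],[0,28,-14,-49,5],[0,32,-16,-56,5],[1,36,-18,-63,5],[2,40,-19.7,-70,5]]' 20; python3 -c "
from h import *
plan(.553,-.2285,.16,.318)"
```

```text
t: 0.93
eef_pos: [0.5044, -0.2801, 0.2316]
eef_rot: [-0.006, 0.707, 0.005, 0.707]
ft_force: [0.1, -0.5, -0.1]
grip_width: 0.05
tool x [ 0.001 -0.    -1.   ] yaw 0.0156 shift cm [7.17 5.09 4.93] turn deg about toolx -17.32
```

```bash
python3 -m jog '[[2,2.5,2.5,-6,4],[4.5,5,5,-12,4],[6,5,5,-17.3,4],[7.1,5,5,-17.3,4],[7.1,5,5,-17.3,4],[7.1,5,5,-17.3,4]]'; python3 -c "
from h import *
plan(.553,-.2285,.062,.318)
snap('top','top1');snap('side','side1')
crop('top1',360,155,90,80,8,'t1');crop('side1',310,100,120,110,6,'s1')"
```

```text
t: 1.43
eef_pos: [0.5521, -0.2323, 0.1602]
eef_rot: [-0.108, 0.699, 0.108, 0.698]
ft_force: [-0.6, -0.4, 0.9]
grip_width: 0.0401
tool x [-0.001 -0.    -1.   ] yaw 0.3073 shift cm [9.82 0.33 0.21] turn deg about toolx -0.61
```

View pics/t1.png

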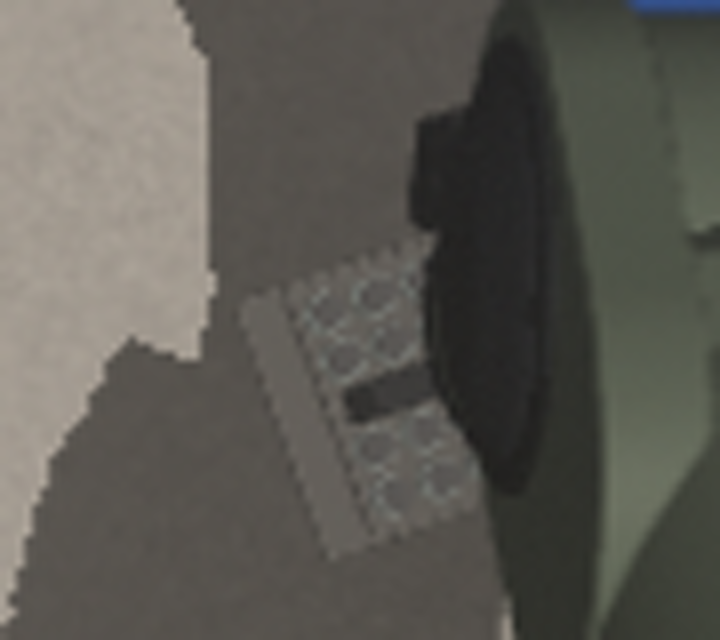

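View pics/s1.png

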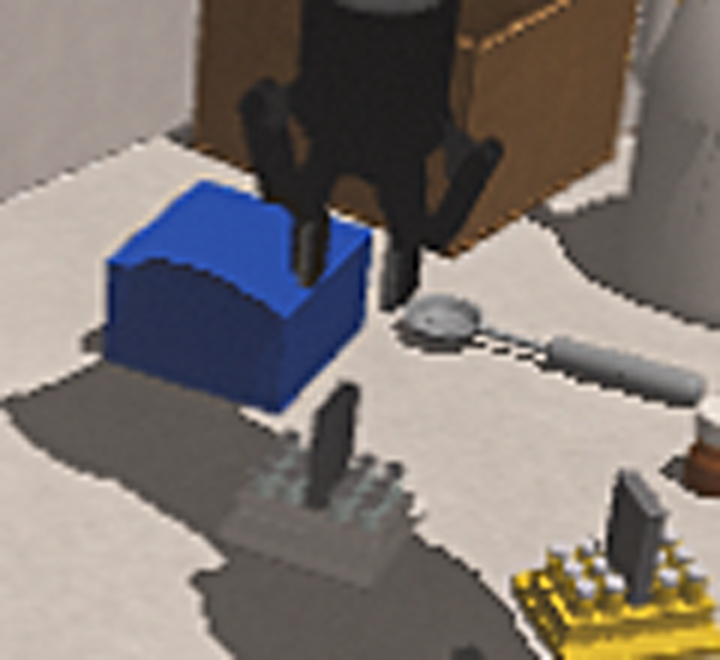

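The fingers straddle the grip plate, and the tips are at about (305,280) and (395,300) in the side crop. Descending.

```bash
python3 -m jog '[[2.5,0.2,0.1,0,4],[5,0.3,0.2,-0.5,4],[7,0.3,0.2,-0.5,4],[7,0.3,0.2,-0.5,4],[7,0.3,0.2,-0.5,4]]'; python3 -c "
from h import *
plan(.553,-.2285,.062,.318)"
```

```text
t: 1.95
eef_pos: [0.5536, -0.2284, 0.091]
eef_rot: [-0.112, 0.698, 0.112, 0.698]
ft_force: [0.4, 0.1, 0.8]
grip_width: 0.0398
tool x [-0. -0. -1.] yaw 0.3187 shift cm [ 2.9   0.01 -0.06] turn deg about toolx 0.04
```

```bash
python3 -m jog '[[1.5,0,0,0,4],[2.9,0,0,0,4],[2.9,0,0,0,3],[2.9,0,0,0,2],[2.9,0,0,0,1.5],[2.9,0,0,0,0.8],[2.9,0,0,0,0.8],[2.9,0,0,0,0.8],[2.9,0,0,0,0.8]]' 20; python3 -c "
from h import *
s=state();print(s['ft_force'],s['ft_torque'],s['grip_width'])"
```

```text
t: 2.7
eef_pos: [0.554, -0.2281, 0.0622]
eef_rot: [-0.113, 0.698, 0.112, 0.698]
ft_force: [-2.8, -0.0, 8.2]
grip_width: 0.0119
[-2.81599731 -0.02157057  8.15397466] [0.02409027 0.62674295 0.01592898] 0.011934277776065438
```

```bash
python3 -m jog '[[0,0,0,0,0.5],[0,0,0,0,0.5],[-0.5,0,0,0,0.5],[-1,0,0,0,0.5],[-2,0,0,0,0.5],[-4,0,0,0,0.5],[-6,0,0,0,0.5],[-6,0,0,0,0.5],[-6,0,0,0,0.5]]' 60; python3 -c "
from h import *
s=state();print(s['ft_force'],s['ft_torque'],s['grip_width'])
snap('side','side2');crop('side2',310,100,120,110,6,'s2')
snap('top','top2');crop('top2',340,135,110,100,7,'t2')
plan(.5342-.083*np.cos(.17),.1079-.083*np.sin(.17),.122,.17)"
```

```text
t: 3.45
eef_pos: [0.5542, -0.2282, 0.1226]
eef_rot: [-0.113, 0.697, 0.112, 0.699]
ft_force: [0.0, 0.7, -3.9]
grip_width: 0.0114
[ 0.03118429  0.70374866 -3.92229978] [0.05363946 0.0265947  0.03346238] 0.01138299858859923
tool x [-0.001  0.    -1.   ] yaw 0.3202 shift cm [-0.1  33.71  0.55] turn deg about toolx 8.61
```

View pics/s2.png

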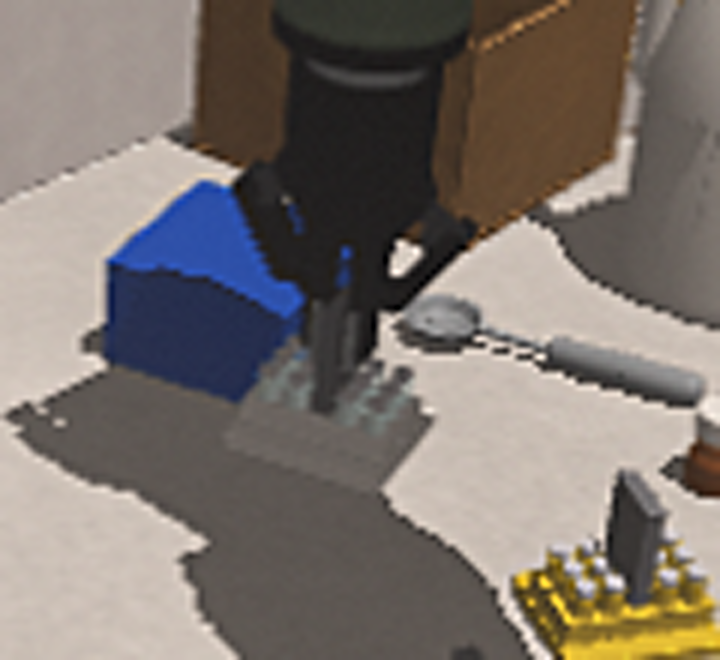

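View pics/t2.png

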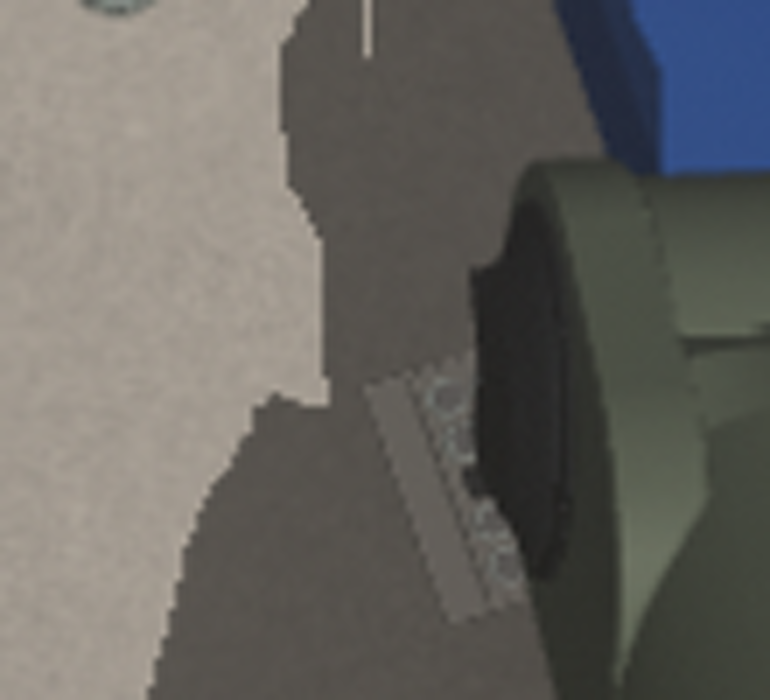

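Run:
```python
from h import *
s=state();p=s['eef_pos'];M=R.from_quat(s['eef_rot']).as_matrix()
def T(x,y,s,u0,v0): return ((x+.5)/s-.5+u0,(y+.5)/s-.5+v0)
a,b=[atz('top',*T(*k,7,340,135),.0706) for k in((365,385),(450,622))]
print(a,b,np.linalg.norm(a-b)); e=a-b; yw=np.arctan2(e[1],e[0]); print('yaw',yw,'tool',np.arctan2(M[1,2],M[0,2]))
c=(a+b)/2+.04*np.array([np.sin(yw),-np.cos(yw),0]); print('centre',c, 'in tool',M.T@(c-p))
c,d=[atz('side',*T(*k,6,310,100),.0706) for k in((228,440),(378,488))]
print(c,d,np.linalg.norm(c-d));e=c-d; yw=np.arctan2(e[1],e[0]);c=(c+d)/2+.04*np.array([np.sin(yw),-np.cos(yw),0]);print(yw,c,M.T@(c-p))
```

```text
[ 0.58472913 -0.17775869  0.0706    ] [ 0.49981746 -0.2058374   0.0706    ] 0.08943380261602206
yaw 0.3193619661193389 tool 0.3202477187750015
centre [ 0.55483173 -0.22977549  0.0706    ] in tool [ 0.05026288 -0.00229387  0.00082838]
[ 0.57666105 -0.17233866  0.0706    ] [ 0.49469227 -0.19980321  0.0706    ] 0.08644757542740543
0.32330481480551737 [ 0.54838474 -0.22399856  0.0706    ] [ 0.05026767  0.00521886 -0.00347225]
```

Run:
```python
from h import *
for n in('top','side'):
    d=np.load(f'pics/{n}0.npy'); K,D,t,a=cam(n)
    vv,uu=np.mgrid[0:400,0:640]; x=cv2.undistortPoints(np.stack([uu,vv],-1).reshape(-1,1,2).astype(float),K,D)[:,0]
    P=t+(np.c_[x,np.ones(len(x))]*d.reshape(-1,1))@rot(a).T
    q=[.5342,.1079,.1685] if n=='top' else [.5313,.1105,.18]
    c,s=np.cos(q[2]),np.sin(q[2]); A=P[:,:2]-q[:2]; X=c*A[:,0]+s*A[:,1];Y=-s*A[:,0]+c*A[:,1]
    for x0 in(-110,-75,-50,60):
        print(n,x0,[ (y,round(float(np.median(P[m,2])*1000),1)) for y in range(-78,79,4) if (m:=(abs(X*1000-x0)<14)&(abs(Y*1000-y)<2)&(d.ravel()>0)).any()])
```

```text
top -110 [(-78, -0.4), (-74, -1.3), (-70, 1.5), (-66, 6.4), (-62, 7.5), (-58, 6.6), (-54, 6.2), (-50, 12.2), (-46, 20.1), (-42, 5.9), (-38, 5.9), (-34, 5.9), (-30, 7.0), (-26, 6.0), (-22, 6.8), (-18, 6.1), (-14, 6.3), (-10, 5.6), (-6, 5.1), (-2, 5.2), (2, 6.2), (6, 6.9), (10, 7.2), (14, 6.6), (18, 7.2), (22, 7.9), (26, 5.9), (30, 7.0), (34, 6.2), (38, 6.2), (42, 6.1), (46, 13.9), (50, 20.0), (54, 8.1), (58, 6.8), (62, 7.3), (66, 7.5), (70, 5.1), (74, 0.6), (78, 1.1)]
top -75 [(-78, 0.6), (-74, -0.3), (-70, 1.1), (-66, 6.2), (-62, 7.9), (-58, 6.0), (-54, 5.9), (-50, 7.2), (-46, 19.1), (-42, 4.6), (-38, 6.9), (-34, 6.2), (-30, 5.9), (-26, 6.4), (-22, 6.8), (-18, 5.5), (-14, 6.3), (-10, 7.0), (-6, 7.0), (-2, 7.7), (2, 6.2), (6, 5.9), (10, 6.5), (14, 7.3), (18, 7.8), (22, 5.6), (26, 5.5), (30, 6.8), (34, 6.3), (38, 7.7), (42, 5.7), (46, 13.7), (50, 20.9), (54, 8.5), (58, 6.3), (62, 6.7), (66, 5.9), (70, 6.0), (74, -0.2), (78, 0.0)]
top -50 [(-78, -0.6), (-74, 0.1), (-70, 2.5), (-66, 6.9), (-62, 5.4), (-58, 6.1), (-54, 6.1), (-50, 6.8), (-46, 19.3), (-42, 19.3), (-38, 5.6), (-34, 7.4), (-
[... 1839 characters left out ...]
26, 5.8), (-22, 6.3), (-18, 5.6), (-14, 4.9), (-10, 5.3), (-6, 5.9), (-2, 5.5), (2, 5.6), (6, 5.1), (10, 5.7), (14, 6.4), (18, 6.7), (22, 5.9), (26, 6.4), (30, 5.8), (42, 18.5), (46, 11.8), (50, 5.5), (54, 5.0), (58, 5.1), (62, 6.3), (66, 4.6), (70, 0.5), (74, -0.8), (78, 0.3)]
side 60 [(-78, 0.4), (-74, 3.8), (-70, 6.2), (-66, 5.5), (-50, 19.8), (-46, 20.6), (-42, 15.8), (-38, 7.7), (-34, 5.7), (-30, 5.4), (-26, 4.8), (-22, 6.7), (-18, 5.5), (-14, 4.6), (-10, 6.1), (-6, 5.6), (-2, 7.0), (2, 6.0), (6, 6.0), (10, 6.2), (14, 6.1), (18, 8.1), (30, 21.3), (34, 22.6), (38, 22.3), (42, 21.4), (46, 20.7), (50, 20.5), (54, 15.3), (58, 16.8), (62, 17.3), (66, 7.7), (70, -0.1), (74, -0.5), (78, -0.1)]
```

```bash
cat >> h.py <<'E'
Q=[.5342,.1079,.1700]
def dockpt(x,y):
    c,s=np.cos(Q[2]),np.sin(Q[2]); return Q[0]+c*x-s*y,Q[1]+s*x+c*y
def indock(P):
    c,s=np.cos(Q[2]),np.sin(Q[2]); a,b=P[0]-Q[0],P[1]-Q[1]; return np.array([c*a+s*b,-s*a+c*b])
def st():
    s=state();M=R.from_quat(s['eef_rot']).as_matrix(); f=np.array(s['ft_force']);c,n=np.cos(Q[2]),np.sin(Q[2])
    print('t',s['t'],'dock xy mm',(indock(s['eef_pos'])*1000).round(1),'z',round(s['eef_pos'][2]*1000,1),'yaw',round(np.arctan2(M[1,2],M[0,2])%np.pi,4),'tilt',(M[:2,0]).round(4),'F dock',np.round([c*f[0]+n*f[1],-n*f[0]+c*f[1],f[2]],1),'T',np.round(s['ft_torque'],2),'w',round(s['grip_width'],4))
E
python3 -c "
from h import *
st();plan(*dockpt(-.086,.0019),.1226,.17)"
python3 -m jog '[[0,2,0,0,0.5],[0,5,0,1,0.5],[0,8,0,2,0.5],[0,11,0.1,3,0.5],[0,14,0.2,4,0.5],[0,17,0.3,5,0.5],[0,20,0.3,6,0.5],[0,23,0.3,7,0.5],[0,26,0.3,8,0.5],[0,28.5,0.3,8.6,0.5]]'
python3 -c "
from h import *
st();plan(*dockpt(-.086,.0019),.1226,.17)"
```

```text
t 3.55 dock xy mm [ -37.9 -334.2] z 120.9 yaw 0.3202 tilt [-0.0006  0.0002] F dock [ 0.1  0.2 -3.6] T [ 0.04 -0.01  0.01] w 0.0112
tool x [-0.001  0.    -1.   ] yaw 0.3202 shift cm [-0.16 33.95  0.28] turn deg about toolx 8.61
t: 4.38
eef_pos: [0.4655, 0.0454, 0.1206]
eef_rot: [-0.06, 0.705, 0.06, 0.704]
ft_force: [0.2, 0.1, -4.2]
grip_width: 0.0114
t 4.3833 dock xy mm [-78.3 -49.9] z 120.6 yaw 0.1702 tilt [-0.0014  0.0003] F dock [ 0.2  0.1 -4.2] T [0.04 0.02 0.01] w 0.0114
tool x [-0.001  0.    -1.   ] yaw 0.1702 shift cm [-0.19  5.19 -0.77] turn deg about toolx 0.01
```

```bash
python3 -m jog '[[0,1.5,-0.8,0,0.5],[0,3.5,-1.6,0,0.5],[0,5.2,-2.6,0,0.5],[0,5.2,-3.1,0,0.5],[1.5,5.2,-3.1,0,0.5],[2.5,5.2,-3.1,0,0.5],[3,5.2,-3.1,0,0.5],[3,5.2,-3.1,0,0.5]]'
python3 -c "
from h import *
st();plan(*dockpt(-.110,.0019),.0695,.17)
snap('side','side3');crop('side3',225,150,170,125,4.5,'s3')
snap('top','top3');crop('top3',220,140,130,150,4,'t3')"
```

```text
t: 5.05
eef_pos: [0.4269, 0.0892, 0.09]
eef_rot: [-0.06, 0.705, 0.06, 0.704]
ft_force: [-0.3, -0.6, -4.0]
grip_width: 0.011
t 5.05 dock xy mm [-108.9   -0.3] z 90.0 yaw 0.1701 tilt [-0.0024 -0.0005] F dock [-0.3 -0.5 -4. ] T [0.03 0.03 0.05] w 0.011
tool x [-0.002 -0.    -1.   ] yaw 0.1701 shift cm [ 2.05  0.22 -0.1 ] turn deg about toolx 0.01
```

View pics/s3.png

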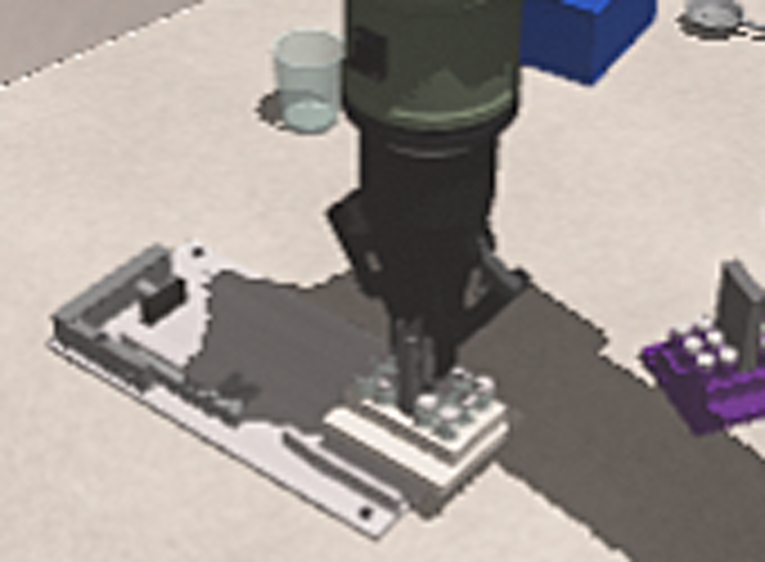

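View pics/t3.png

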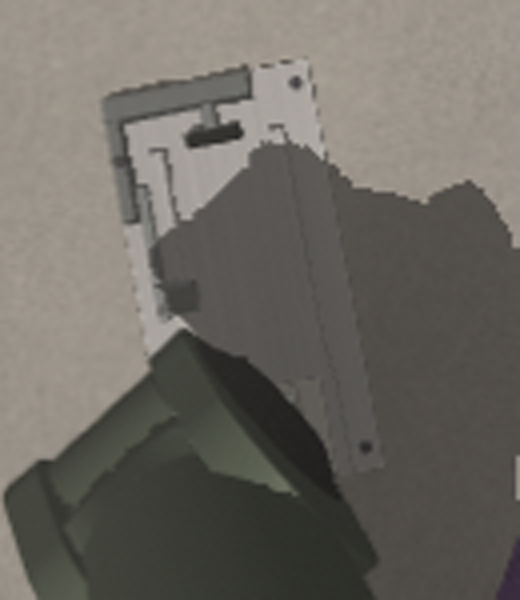

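Run:
```python
from h import *
crop('top3',275,215,60,60,10,'t3b')
```

```text
(no output)
```

View pics/t3b.png

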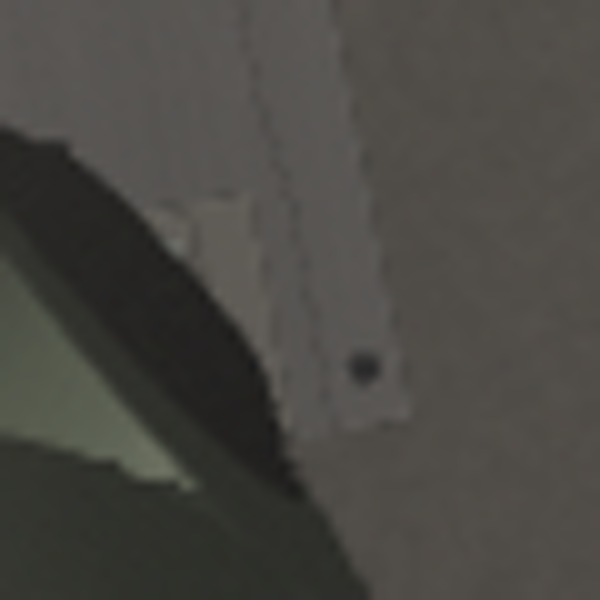

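Run:
```python
from h import *
g=lambda x,y:((x+.5)/10-.5+275,(y+.5)/10-.5+215)
p=state()['eef_pos'][2]; z=p-.062+.010; print(z)
for c in((250,196),(257,240),(268,310)): print((indock(atz('top',*g(*c),z))*1000).round(1))
st()
```

```text
0.03912365677408373
[-65.  -41.2]
[-76.4 -40.9]
[-94.4 -40.4]
t 5.15 dock xy mm [-108.3   -0.2] z 91.1 yaw 0.17 tilt [-0.0008 -0.0001] F dock [-0.2 -0.2 -3.1] T [-0.01 -0.04  0.01] w 0.0115
```

```bash
python3 -m jog '[[0.8,0.12,0,0,0.5],[1.6,0.12,0,0,0.5],[2.0,0.12,0,0,0.5],[2.1,0.12,0,0,0.5],[2.1,0.12,0,0,0.5],[2.1,0.12,0,0,0.5]]'
python3 -c "
from h import *
st()"
```

```text
t: 5.65
eef_pos: [0.4273, 0.0908, 0.0703]
eef_rot: [-0.06, 0.705, 0.06, 0.705]
ft_force: [-0.1, 0.4, -3.2]
grip_width: 0.0114
t 5.65 dock xy mm [-108.2    1.3] z 70.3 yaw 0.1704 tilt [-0.0001  0.    ] F dock [ 0.   0.4 -3.2] T [-0.02 -0.02  0.03] w 0.0114
```

```bash
python3 -m jog '[[0.1,0,0,0,0.5],[0.15,0,0,0,0.5],[0.15,0,0,0,0.5],[0.15,0,0,0,0.5]]'
python3 -c "
from h import *
st()
snap('top','top4');crop('top4',275,205,60,60,10,'t4b')
snap('side','side4');crop('side4',225,150,170,125,4.5,'s4')"
```

```text
t: 5.98
eef_pos: [0.4273, 0.0907, 0.0689]
eef_rot: [-0.06, 0.705, 0.06, 0.705]
ft_force: [0.6, 0.8, -4.4]
grip_width: 0.0112
t 5.9833 dock xy mm [-108.3    1.2] z 68.9 yaw 0.1702 tilt [0.0001 0.    ] F dock [ 0.7  0.7 -4.4] T [ 0.03 -0.    0.02] w 0.0112
```

View pics/s4.png

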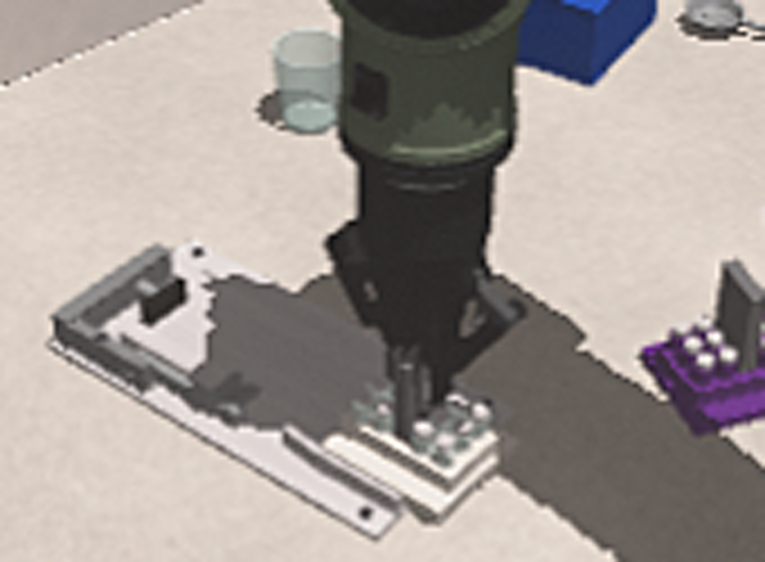

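View pics/t4b.png

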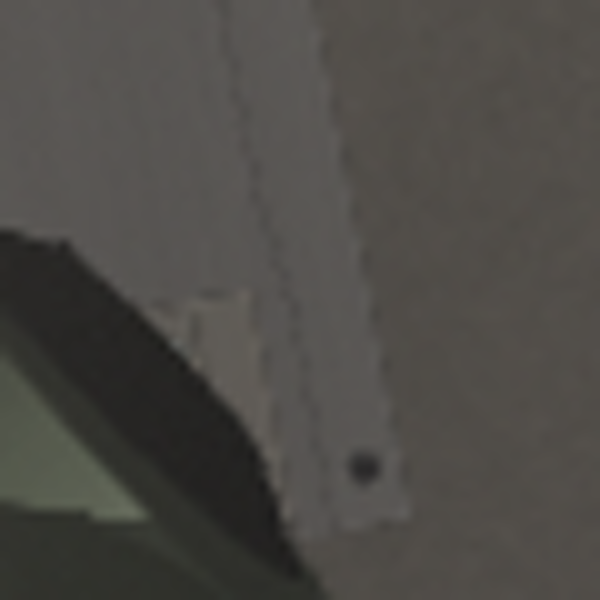

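```bash
python3 -m jog '[[0.05,0,0,0,0.5],[0.1,0,0,0,0.5],[0.1,0,0,0,0.5],[0.1,0,0,0,0.5]]'
python3 -c "
from h import *
g=lambda x,y:((x+.5)/10-.5+275,(y+.5)/10-.5+205)
for c in((250,290),(270,410)): print((indock(atz('top',*g(*c),.017))*1000).round(1))
st()"
```

```text
t: 6.42
eef_pos: [0.4274, 0.0908, 0.0682]
eef_rot: [-0.06, 0.704, 0.06, 0.705]
ft_force: [-3.8, -0.5, 13.4]
grip_width: 0.011
[-63.4 -39.7]
[-95.  -39.2]
t 6.4167 dock xy mm [-108.2    1.2] z 68.2 yaw 0.1703 tilt [ 0.0005 -0.0002] F dock [-3.8  0.2 13.4] T [-0.17  0.75  0.05] w 0.011
```

```bash
python3 -m jog '[[-0.06,0,0,0,0.5],[-0.06,0,0.3,0,0.5],[-0.06,0,0.8,0,0.5],[-0.06,0,1.3,0,0.5],[-0.06,0,1.8,0,0.5],[-0.06,0,2.0,0,0.5],[-0.06,0,2.0,0,0.5]]'
python3 -c "
from h import *
st()"
```

```text
t: 7.0
eef_pos: [0.4475, 0.0942, 0.0683]
eef_rot: [-0.06, 0.704, 0.06, 0.705]
ft_force: [-0.8, -0.3, -3.3]
grip_width: 0.0115
t 7.0 dock xy mm [-87.7   1.2] z 68.3 yaw 0.17 tilt [0.0001 0.0003] F dock [-0.8 -0.2 -3.3] T [-0.03  0.08  0.04] w 0.0115
```

```bash
python3 -m jog '[[0.01,0,0.4,0,0.5],[0.01,0,0.8,0,0.5],[0.02,0,1.2,0,0.5],[0.02,0,1.6,0,0.5],[0.02,0,2.0,0,0.5],[0.02,0,2.2,0,0.5],[0.02,0,2.2,0,0.5]]'
python3 -c "
from h import *
st()
snap('top','top5');crop('top5',260,195,60,60,10,'t5b')
snap('side','side5');crop('side5',225,150,170,125,4.5,'s5')"
```

```text
t: 7.58
eef_pos: [0.4693, 0.098, 0.0682]
eef_rot: [-0.06, 0.704, 0.06, 0.705]
ft_force: [0.5, -0.1, -0.1]
grip_width: 0.0113
t 7.5833 dock xy mm [-65.6   1.2] z 68.2 yaw 0.17 tilt [0.0006 0.0003] F dock [ 0.5 -0.2 -0.1] T [ 0.04 -0.26  0.02] w 0.0113
```

View pics/s5.png

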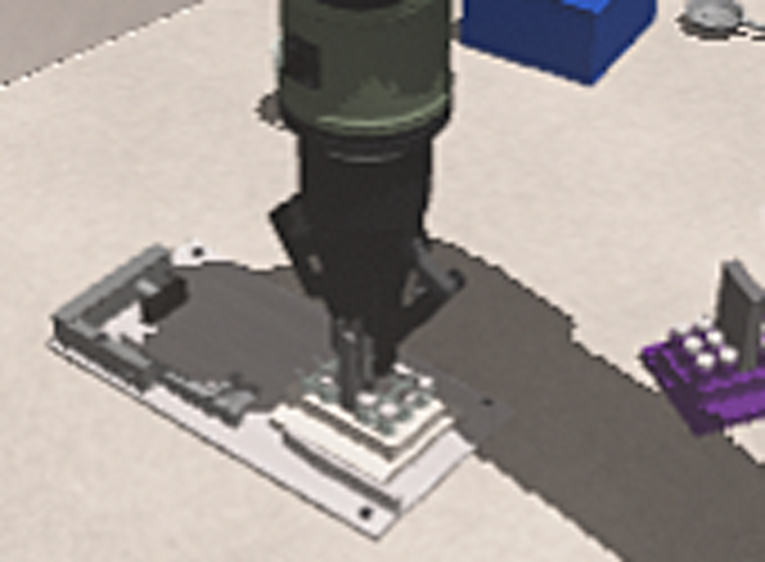

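View pics/t5b.png

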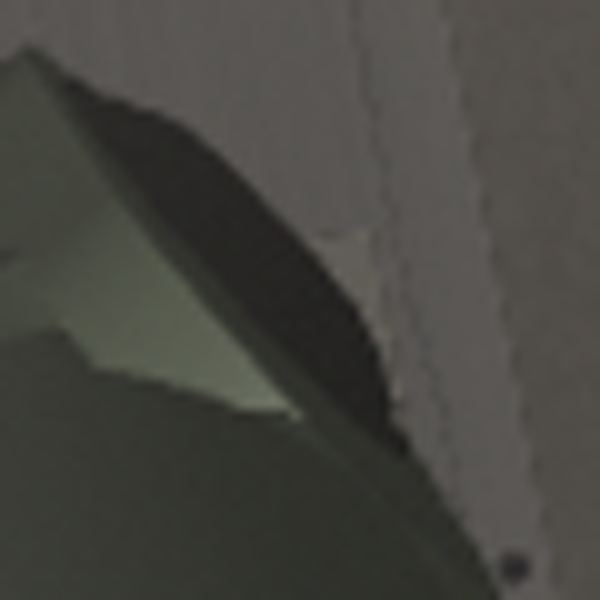

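No lateral force, and the rack is in the narrow channel. On towards the catch.

```bash
python3 -m jog '[[0,0,0.3,0,0.5],[0,0,0.6,0,0.5],[0,0,0.9,0,0.5],[0,0,1.2,0,0.5],[0,0,1.2,0,0.5]]'
python3 -c "
from h import *
st()"
python3 -m jog '[[0,0,0.3,0,0.5],[0,0,0.6,0,0.5],[0,0,0.9,0,0.5],[0,0,1.2,0,0.5],[0,0,1.2,0,0.5]]'
python3 -c "
from h import *
st()"
```

```text
t: 8.1
eef_pos: [0.4813, 0.1001, 0.0682]
eef_rot: [-0.06, 0.704, 0.06, 0.705]
ft_force: [1.9, -0.0, 0.9]
grip_width: 0.0113
t 8.1 dock xy mm [-53.5   1.3] z 68.2 yaw 0.1702 tilt [0.0007 0.0004] F dock [ 1.9 -0.4  0.9] T [-0.03 -0.28 -0.01] w 0.0113
t: 8.52
eef_pos: [0.4928, 0.102, 0.0682]
eef_rot: [-0.06, 0.704, 0.06, 0.705]
ft_force: [0.9, -0.8, 3.6]
grip_width: 0.0112
t 8.5167 dock xy mm [-41.8   1.2] z 68.2 yaw 0.1702 tilt [0.0002 0.    ] F dock [ 0.8 -0.9  3.6] T [-0.18 -0.14  0.01] w 0.0112
```

```bash
python3 -m jog '[[-0.02,0,0.3,0,0.5],[-0.03,0,0.6,0,0.5],[-0.03,0,0.9,0,0.5],[-0.03,0,1.2,0,0.5],[-0.03,0,1.2,0,0.5]]'
python3 -c "
from h import *
st()
snap('side','side6');crop('side6',225,190,100,75,7,'s6')
snap('top','top6');crop('top6',235,145,90,100,6,'t6')"
```

```text
t: 8.93
eef_pos: [0.5048, 0.1041, 0.0683]
eef_rot: [-0.06, 0.704, 0.06, 0.705]
ft_force: [-0.1, -1.0, -5.8]
grip_width: 0.0112
t 8.9333 dock xy mm [-29.6   1.2] z 68.3 yaw 0.1701 tilt [0.0004 0.0004] F dock [-0.2 -1.  -5.8] T [ 0.01 -0.01 -0.04] w 0.0112
```

View pics/s6.png

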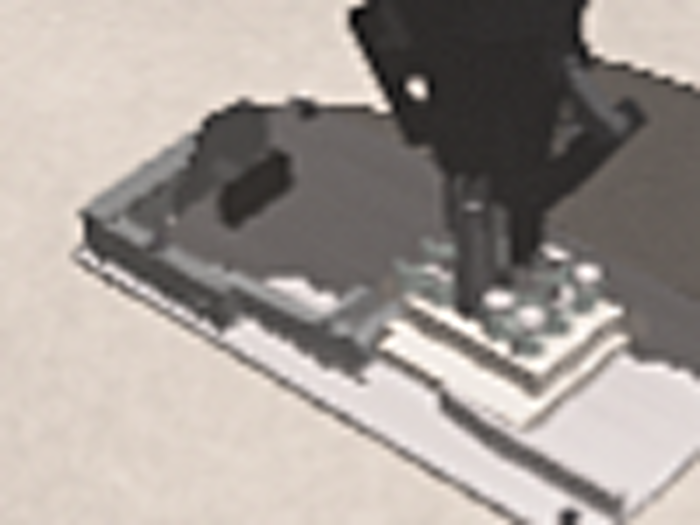

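View pics/t6.png

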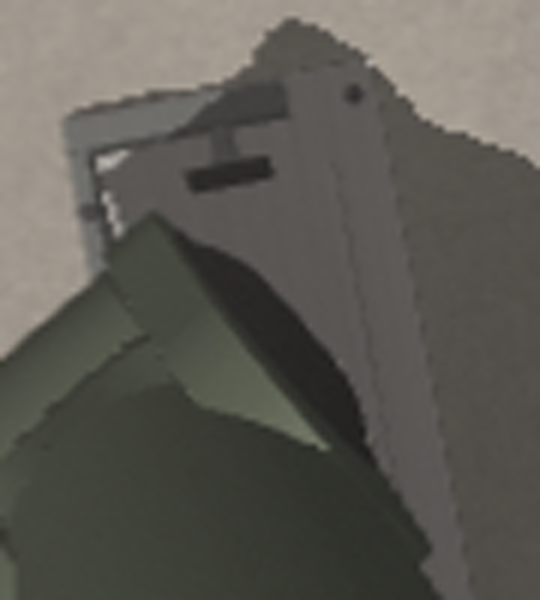

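The catch nose is riding on the base plate's front edge at (385,300) in the side crop. Continuing.

```bash
python3 -m jog '[[0.01,0,0.4,0,0.5],[0.01,0,0.8,0,0.5],[0.01,0,1.2,0,0.5],[0.01,0,1.6,0,0.5],[0.01,0,2.0,0,0.5],[0.01,0,2.0,0,0.5]]'
python3 -c "
from h import *
st()"
python3 -m jog '[[0,0,0.4,0,0.5],[0,0,0.8,0,0.5],[0,0,1.2,0,0.5],[0,0,1.6,0,0.5],[0,0,2.0,0,0.5],[0,0,2.0,0,0.5]]'
python3 -c "
from h import *
st()"
```

```text
t: 9.53
eef_pos: [0.5248, 0.1076, 0.0684]
eef_rot: [-0.06, 0.704, 0.06, 0.705]
ft_force: [0.1, 0.9, -4.7]
grip_width: 0.0109
t 9.5333 dock xy mm [-9.3  1.3] z 68.4 yaw 0.1701 tilt [0.0006 0.0004] F dock [ 0.3  0.8 -4.7] T [ 0.01  0.02 -0.  ] w 0.0109
t: 10.03
eef_pos: [0.5445, 0.111, 0.0684]
eef_rot: [-0.06, 0.704, 0.06, 0.705]
ft_force: [0.3, 0.3, -4.8]
grip_width: 0.0115
t 10.0333 dock xy mm [10.6  1.3] z 68.4 yaw 0.1701 tilt [0.0007 0.0004] F dock [ 0.3  0.2 -4.8] T [ 0.02 -0.05  0.06] w 0.0115
```

```bash
python3 -m jog '[[0.01,0,0.4,0,0.5],[0.02,0,0.8,0,0.5],[0.02,0,1.2,0,0.5],[0.02,0,1.6,0,0.5],[0.02,0,2.0,0,0.5],[0.02,0,2.0,0,0.5]]'
python3 -c "
from h import *
st()"
python3 -m jog '[[0,0,0.3,0,0.5],[0,0,0.6,0,0.5],[0,0,0.9,0,0.5],[0,0,1.2,0,0.5],[0,0,1.5,0,0.5],[0,0,1.5,0,0.5]]'
python3 -c "
from h import *
st()"
```

```text
t: 10.53
eef_pos: [0.5643, 0.1144, 0.0683]
eef_rot: [-0.06, 0.704, 0.06, 0.705]
ft_force: [0.9, -0.1, -1.2]
grip_width: 0.0114
t 10.5333 dock xy mm [30.7  1.3] z 68.3 yaw 0.1701 tilt [0.0009 0.0005] F dock [ 0.9 -0.3 -1.2] T [ 0.03 -0.35 -0.06] w 0.0114
t: 11.03
eef_pos: [0.5789, 0.1168, 0.0683]
eef_rot: [-0.06, 0.704, 0.06, 0.705]
ft_force: [2.0, 0.8, 1.3]
grip_width: 0.0114
t 11.0333 dock xy mm [45.5  1.2] z 68.3 yaw 0.1701 tilt [0.0008 0.0003] F dock [2.1 0.4 1.3] T [-0.01 -0.38  0.04] w 0.0114
```

Now 2 mm steps to feel for the buffer.

```bash
python3 -m jog '[[-0.01,0,0.2,0,0.5],[-0.01,0,0.4,0,0.5],[-0.01,0,0.4,0,0.5]]'
python3 -c "
from h import *
st()
snap('side','side7');crop('side7',225,190,100,75,7,'s7')
snap('top','top7');crop('top7',235,145,90,100,6,'t7')"
```

```text
t: 11.28
eef_pos: [0.5824, 0.1174, 0.0683]
eef_rot: [-0.06, 0.704, 0.06, 0.705]
ft_force: [1.1, -0.6, -0.5]
grip_width: 0.0111
t 11.2833 dock xy mm [49.1  1.2] z 68.3 yaw 0.1702 tilt [0.0003 0.0002] F dock [ 0.9 -0.8 -0.5] T [-0.06 -0.21  0.05] w 0.0111
```

View pics/s7.png

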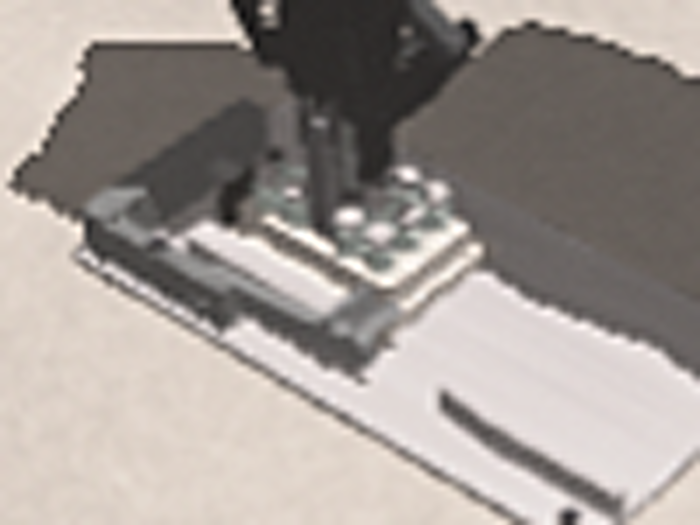

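View pics/t7.png

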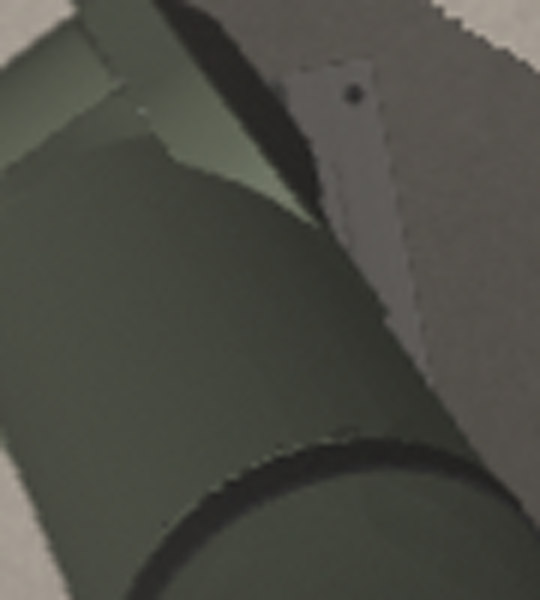

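The rack is nearly at the buffer. The catch nose at (360,310) still rests on the rear part of the base plate. Continuing in 1 mm steps.

```bash
for i in 1; do python3 -m jog '[[0,0,0.1,0,0.5],[0,0,0.2,0,0.5],[0,0,0.2,0,0.5]]' >/dev/null; python3 -c "
from h import *
st()"; done
python3 -m jog '[[0,0,0.1,0,0.5],[0,0,0.1,0,0.5],[0,0,0.1,0,0.5]]' >/dev/null; python3 -c "
from h import *
st()"
```

```text
t 11.6333 dock xy mm [50.8  1.2] z 68.3 yaw 0.1703 tilt [-0.0001 -0.    ] F dock [-0.5 -0.7  0.2] T [-0.1   0.18  0.02] w 0.0115
t 11.8833 dock xy mm [51.8  1.3] z 68.3 yaw 0.1703 tilt [0.0001 0.0001] F dock [-1.5 -0.4  0. ] T [-0.08  0.15  0.04] w 0.0115
```

```bash
python3 -m jog '[[0,0,0.1,0,0.5],[0,0,0.1,0,0.5],[0,0,0.1,0,0.5]]' >/dev/null; python3 -c "
from h import *
st()"
python3 -m jog '[[0,0,0.1,0,0.5],[0,0,0.1,0,0.5],[0,0,0.1,0,0.5]]' >/dev/null; python3 -c "
from h import *
st()"
```

```text
t 12.1333 dock xy mm [52.8  1.2] z 68.3 yaw 0.1703 tilt [0.0002 0.    ] F dock [-0.5  0.   0.4] T [-0.07  0.17 -0.01] w 0.0112
t 12.3833 dock xy mm [53.8  1.2] z 68.3 yaw 0.1702 tilt [0.0001 0.0001] F dock [-0.6 -0.6  0.2] T [-0.07  0.08  0.06] w 0.0116
```

```bash
python3 -m jog '[[0,0,0.1,0,0.5],[0,0,0.1,0,0.5],[0,0,0.1,0,0.5]]' >/dev/null; python3 -c "
from h import *
st()"
python3 -m jog '[[0,0,0.1,0,0.5],[0,0,0.1,0,0.5],[0,0,0.1,0,0.5]]' >/dev/null; python3 -c "
from h import *
st()"
```

```text
t 12.6333 dock xy mm [54.8  1.2] z 68.3 yaw 0.1703 tilt [0.0001 0.0001] F dock [-1.  -0.2 -0.5] T [-0.07  0.1   0.05] w 0.0114
t 12.8833 dock xy mm [55.6  1.2] z 68.3 yaw 0.1703 tilt [-0.0003 -0.0001] F dock [-4.2 -0.5  3.4] T [-0.17  0.78  0.08] w 0.0111
```

Buffer contact. Pressing in now.

```bash
python3 -m jog '[[-0.01,0,0.1,0,0.5],[-0.01,0,0.1,0,0.5],[-0.01,0,0.1,0,0.5]]' >/dev/null; python3 -c "
from h import *
st()"
python3 -m jog '[[0,0,0.1,0,0.5],[0,0,0.1,0,0.5],[0,0,0.1,0,0.5]]' >/dev/null; python3 -c "
from h import *
st()"
```

```text
t 13.1333 dock xy mm [56.3  1.2] z 68.3 yaw 0.1703 tilt [-0.0007 -0.0003] F dock [-5.1  0.1  4.3] T [-0.25  1.03  0.03] w 0.0116
t 13.3833 dock xy mm [57.2  1.2] z 68.3 yaw 0.1704 tilt [-0.0011 -0.0004] F dock [-6.3  0.6  4.7] T [-0.28  1.33  0.12] w 0.0113
```

```bash
python3 -m jog '[[-0.01,0,0.08,0,0.5],[-0.01,0,0.08,0,0.5],[-0.01,0,0.08,0,0.5]]' >/dev/null; python3 -c "
from h import *
st()
snap('side','side8');crop('side8',225,190,100,75,7,'s8')"
```

```text
t 13.6333 dock xy mm [57.8  1.2] z 68.4 yaw 0.1704 tilt [-0.0015 -0.0005] F dock [-6.1 -0.7  5.4] T [-0.35  1.55  0.08] w 0.0112
```

View pics/s8.png

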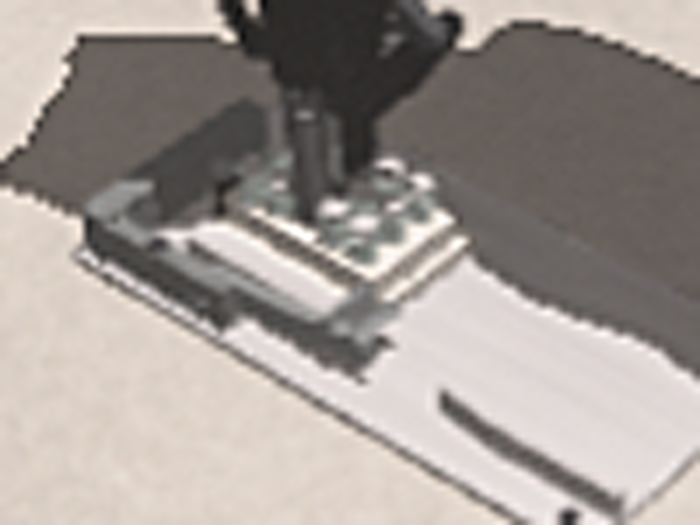

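```bash
python3 -m jog '[[-0.02,0,0.08,0,0.5],[-0.02,0,0.08,0,0.5],[-0.02,0,0.08,0,0.5]]' >/dev/null; python3 -c "
from h import *
st()"
python3 -m jog '[[-0.01,0,0.05,0,0.5],[-0.01,0,0.05,0,0.5],[-0.01,0,0.05,0,0.5]]' >/dev/null; python3 -c "
from h import *
st()
snap('side','side9');crop('side9',225,190,100,75,7,'s9')"
```

```text
t 13.9333 dock xy mm [58.5  1.2] z 68.4 yaw 0.1704 tilt [-0.0016 -0.0005] F dock [-6.7 -0.2  2.9] T [-0.29  1.59  0.04] w 0.0111
t 14.1833 dock xy mm [58.9  1.2] z 68.5 yaw 0.1704 tilt [-0.0019 -0.0006] F dock [-7.1 -0.3  1.8] T [-0.32  1.74  0.03] w 0.0114
```

View pics/s9.png

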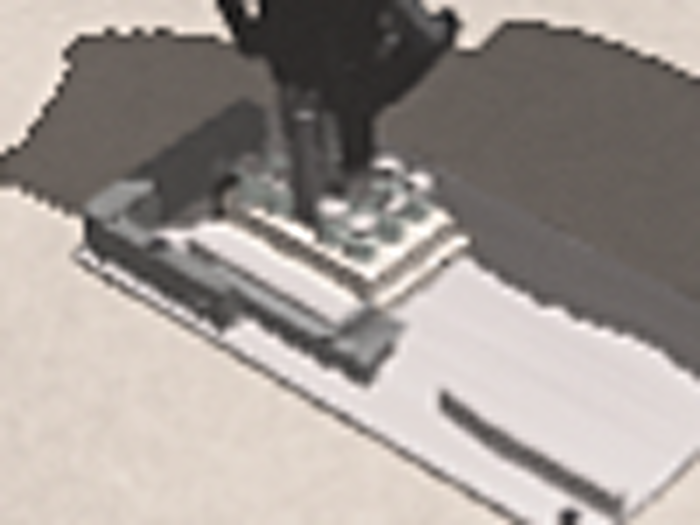

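The nose is visibly lower between s8 (375,320) and s9 (370,350). I'll confirm with depth and a difference against the initial image.

Run:
```python
from h import *
K,D,t,a=cam('side'); q=[.5313,.1105,.18];c,s=np.cos(q[2]),np.sin(q[2])
vv,uu=np.mgrid[0:400,0:640]; x=cv2.undistortPoints(np.stack([uu,vv],-1).reshape(-1,1,2).astype(float),K,D)[:,0]
for k in(0,7,8,9):
    d=np.load(f'pics/side{k}.npy'); P=t+(np.c_[x,np.ones(len(x))]*d.reshape(-1,1))@rot(a).T
    A=P[:,:2]-q[:2];X=(c*A[:,0]+s*A[:,1])*1000;Y=(-s*A[:,0]+c*A[:,1])*1000
    m=(d.ravel()>0)&(X>-4)&(X<24)&(Y>44)&(Y<60)&(P[:,2]>.009)
    print(k,m.sum(),np.percentile(P[m,2]*1000,[50,80,90,97]).round(1))
ims=[cv2.imread(f'pics/side{k}.png')[225:250,255:290] for k in(0,8,9)]
cv2.imwrite('pics/cmp.png',cv2.resize(np.hstack(ims),None,fx=7,fy=7,interpolation=cv2.INTER_CUBIC))
```

```text
0 46 [19.5 22.1 24.  28.1]
7 355 [383.1 406.5 416.2 432.6]
8 206 [377.1 397.9 407.2 414.5]
9 172 [375.9 398.4 405.2 411.2]
```

View pics/cmp.png

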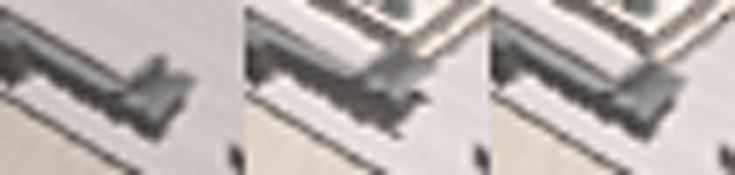

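Frame 9 matches the initial catch pose, so the catch is down. I'll ease back slightly and release.

```bash
python3 -m jog '[[0,0,-0.07,0,0.5],[0,0,-0.12,0,0.5],[0,0,-0.12,0,0.5]]' >/dev/null; python3 -c "
from h import *
st()"
python3 -m jog '[[0,0,0,0,0.9],[0,0,0,0,1.3],[0,0,0,0,1.8],[0,0,0,0,2.4],[0,0,0,0,3],[0,0,0,0,3],[0,0,0,0,3]]' 20; python3 -c "
from h import *
st()"
```

```text
t 14.4833 dock xy mm [58.4  1.2] z 68.5 yaw 0.1703 tilt [-0.0005 -0.0001] F dock [-2.   0.  -4.5] T [-0.11  0.62  0.03] w 0.0114
t: 15.07
eef_pos: [0.592, 0.1191, 0.0689]
eef_rot: [-0.06, 0.704, 0.06, 0.705]
ft_force: [-0.2, 0.7, -0.0]
grip_width: 0.0298
t 15.0667 dock xy mm [58.8  1.2] z 68.9 yaw 0.1703 tilt [0.0004 0.0001] F dock [-0.1  0.7 -0. ] T [0.02 0.02 0.01] w 0.0298
```

Released with no force left. Retreating straight up.

```bash
python3 -m jog '[[-1,0,0,0,3],[-2.5,0,0,0,3],[-5,0,0,0,3],[-8,0,0,0,3],[-11,0,0,0,3],[-14,0,0,0,3],[-14,-4,0,0,3],[-14,-8,0,0,3],[-14,-12,0,0,3],[-14,-16,0,0,3]]'; python3 -m jog '[[0,-4,0,0,3],[0,-8,-2,0,3],[0,-11,-4,0,3],[0,-11,-6,0,3],[0,-11,-6,0,3]]'
python3 -c "
from h import *
st()
snap('side','side10');crop('side10',225,180,110,90,7,'s10')
snap('top','top10');crop('top10',235,145,90,120,5,'t10')"
```

```text
t: 15.9
eef_pos: [0.6189, -0.0405, 0.21]
eef_rot: [-0.06, 0.704, 0.06, 0.705]
ft_force: [0.8, 0.5, -0.4]
grip_width: 0.0299
t: 16.32
eef_pos: [0.5752, -0.1608, 0.2093]
eef_rot: [-0.059, 0.705, 0.058, 0.704]
ft_force: [-0.6, 0.9, 0.5]
grip_width: 0.0297
t 16.3167 dock xy mm [  -5.1 -271.8] z 209.3 yaw 0.1653 tilt [-0.0016 -0.0014] F dock [-0.4  0.9  0.5] T [ 0.02  0.05 -0.04] w 0.0297
```

View pics/s10.png

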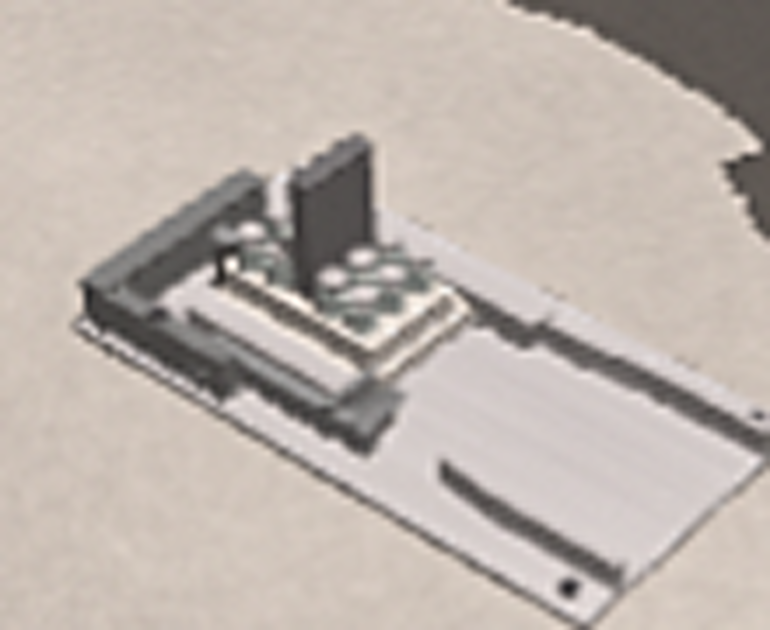

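View pics/t10.png

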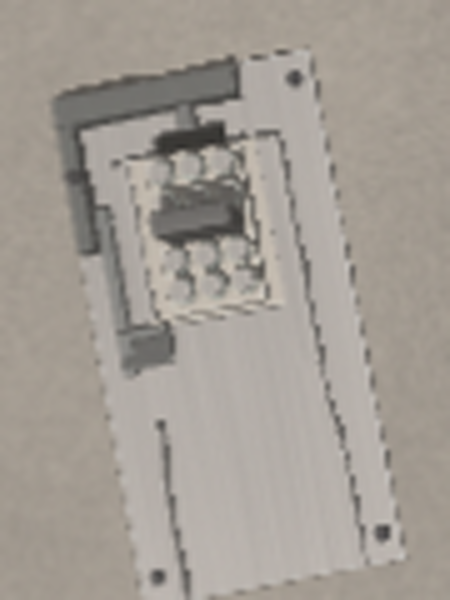

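View pics/top10.png

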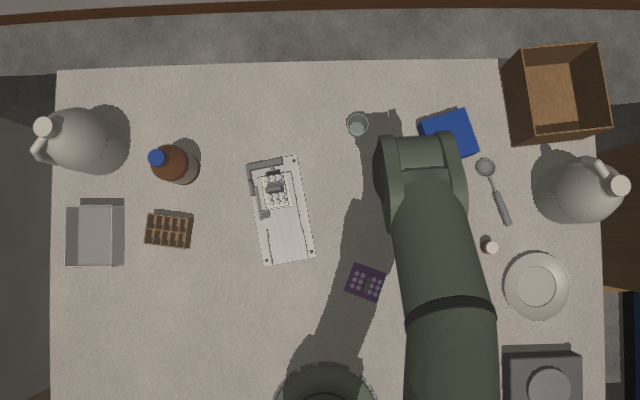

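The rack is seated with its rear edge just inside the nose, and the nose at top crop (150,345) is at its original position. The rack lies flat, and the bystanders that are in view haven't moved. Handing in.

```bash
python3 -c "
from rig import close_job
print(close_job())"
```

```text
the job is handed in; nothing more can be done
None
```

The rack is in the dock, held behind the dropped catch, and the job is handed in at about 16.4 s of the 48 s allowed. `close_job` gives no verdict.

**What I did:** I gripped the rack by its plate and set it down well out in the lead-in, with its centre at about x = -108 mm. I then slid it along the channel in small steps. It lifted the catch and met the buffer with its centre near x = +55 mm. I pushed about 3.5 mm further until the catch dropped, eased back, let go and lifted away.

**Forces:**
- Readings came only at the end of each move, so short peaks between them were not seen.
- The highest push along the channel was about 7 N, and sideways forces stayed around 1 N.
- Setting down pressed the rack on the dock floor briefly with about 17 N. That was before it reached the channel.
- After letting go, the forces were near zero.

**Last checks:**
- The catch nose looks the same in the final pictures as at the start, so it is fully down, just behind the rack's rear edge.
- The rack looks flat and in line with the channel, at about x = +58 mm judging by the gripper position. I did not re-measure its final pose from the pictures.
- The bystanders look unmoved, and the arm is well clear.

**Disagreements:**
- My depth check of the catch angle gave unusable numbers, because the gripper was in the way. That result rests on comparing pictures.
- The two cameras disagreed on positions by roughly 4 to 8 mm. I used the top one, which agreed with the gripper position to 1–2 mm.

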